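# Latch test of a bench stop button

### The job

Test the mushroom stop button on the stop box. With a fingertip press it all the way in until it latches, and take the hand off it for a moment so that it stays in by itself; then, still without gripping it, push one end of its raised bar sideways, clockwise as seen from above, until the latch lets go and the button pops back out, and take the hand away. Do not grip or lift anything, do not shove or tip the box, and leave the things around it alone.

Things in the scene. Friction and masses are not known exactly. Their poses are not given: they have to be found in the camera images.
- stop_box: Loose grey box, 160 (x) x 110 (y) x 80 mm high, about 2.2 kg, on rubber feet; origin at the centre of its underside, z up. On its lid, 25 mm from the centre towards +x, the big mushroom button (axis vertical) in a collar of 40 mm outer radius, 91 mm above the bench. 80 mm from the axis, near the -x edge, a small lamp and selector, at most 10 mm above the lid, not part of the job.
- bar_top (a point): Centre of the top of the raised bar on the button's head, on the button's axis; moves and turns with the head; x along the bar, z up. The bar is 52 mm long, 14 mm wide (its topmost 2 mm only 8 mm wide) and stands 20 mm high across the head. Press here. To twist, push the side of the bar near one end, 15 to 24 mm from the axis, with a finger beside the bar, tips half-way up it.
- disc_face (a point): Centre of the top face of the button's disc (60 mm diameter), at the foot of the bar, on the axis, 20 mm below bar_top; 108 mm above the bench with the button out, 99 mm latched. It springs up 9 mm when the latch lets go.
- stop_press (a joint): How far the button is pushed in, m: 0 out, about 0.009 resting latched, 0.0115 at the bottom stop. Push it to the bottom stop to be sure that it catches; springs resist with 4 N, rising to about 8 N on the way, beyond the bottom stop it is hard.
- stop_twist (a joint): Turn of the head in rad, growing clockwise seen from above: 0 at rest, stop at 0.95. A light spring turns it back to 0 when let go (about 0.03 to 0.09 N m). A latched button lets go and springs out at about 0.55.
- meter: Bystander: grey panel meter 85 x 75 x 45 mm with a white dial on top; origin at the centre of its underside.
- jar: Bystander: glass jar, 52 mm diameter, 55 mm high; origin at the centre of its underside.
- pliers: Bystander: pliers lying along their x axis, from -122 mm (handles) to +60 mm (jaws), 60 mm wide, 14 mm high; origin under the pivot.
- screwdriver: Bystander: screwdriver lying along its x axis, about 200 mm long; origin under its middle.
Not all that is in view belongs to the job. Of the things that look like the stop_box, the smallest one is meant.

How it is judged (in metres and radians):
On the way, in this order (a step that is already met when the one before it is completed fails the run):
1. the button is pressed in by the fingers (value of joint stop_press above 0.008 m and contact force between the fingers and stop_twist above 0.5 N).
2. the button stays in, latched and not twisted, with nothing touching it (value of joint stop_press above 0.007 m and value of joint stop_twist below 0.2 rad and contact force between each of the fingers, the arm and stop_twist below 0.05 N), for 0.25 s.
3. the latched head is twisted clockwise by more than 0.35 rad (value of joint stop_press above 0.005 m and value of joint stop_twist above 0.35 rad).
At the end, for the whole second after the job is handed in: The button is out again (within 2 mm of fully out) and its head turned back (within 0.1 rad), the box stands flat within 20 mm of where it stood and is at rest, and the meter, jar, pliers and screwdriver are within 20 mm of where they lay (value of joint stop_press below 0.002 m and value of joint stop_twist below 0.1 rad and distance of each of stop_box, meter, jar, pliers, screwdriver from where it was at the start of the episode below 0.02 m and angle between stop_box's own z axis and vertical below 0.05 rad and linear speed of stop_box below 0.01 m/s); the robot touches nothing.
It fails at once if the bar is gripped: both of its sides are pressed at once (contact force between the fingers and stop_twist_c2 above 2 N and contact force between the fingers and stop_twist_c3 above 2 N).
It fails at once if the box is shoved more than 20 mm, tipped or lifted (distance of stop_box from where it was at the start of the episode above 0.02 m or height (world z) of stop_box above 0.01 m or angle between stop_box's own z axis and vertical above 0.1 rad).
It fails at once if a bystander is moved more than 20 mm or lifted (distance of any of meter, jar, pliers, screwdriver from where it was at the start of the episode above 0.02 m).
It also fails if it takes over 45 s, if anything falls off the work surface, if the arm or the gripper's body presses on something with over 40 N, if the wrist force passes 120 N, or if a joint passes its speed limit or range.

### The arm

A 6-joint arm with a two-finger parallel gripper is mounted at the origin on the work surface. World frame = base frame: x ahead of the robot, y to its left, z up, the work surface at z = 0. Lengths are in m, angles in degrees, forces in N, time in s.
With the tool pointing down it reaches from about 0.375 to 0.9 m from the base axis. Payload 3.1 kg.
Tool frame: the origin (TCP) lies midway between the tips of the shut fingers; the grasp point (between the pads) lies 19 mm behind it; z points along the fingers, y is the line along which they close (so a half turn about z gives the same grasp; the last joint's range is limited). The gripper opens to 87 mm and grips with 3 to 60 N. Pads are 19 mm wide; open, the fingers measure 117 mm over their backs; the gripper's body (75 mm by 190 mm) begins 51 mm behind the grasp point.
Start: joints at [-81.561, 30.224, 82.088, -0, 67.689, -10.227], TCP at [0.2, -0.592, 0.223] pointing down, gripper open.
Joint ranges: [-176.69, 176.69], [-43.24, 126.21], [12.49, 139.97], [-82, 262], [0, 151.66], [-163.58, 163.58]. Speed limits (degrees/s): [159.86, 159.86, 180, 180, 180, 180].

### API

Orientations are given as a 3x3 rotation matrix whose columns are the frame's x, y, z axes.
In Python, from rig import read_state, capture, camera_info, hand_in gives the robot as it stands.
- The arm moves only by the tool drive_tool, never from a script. Its argument "motion" is a list of rows, each a list of 2 entries, a list of its own where there are three numbers: the shift along the tool's x, y, z in mm, then the turn, a rotation vector about the tool's x, y, z in rad. A call has 1 to 5 rows; each row shifts and turns the commanded pose from where the row before left it, along the tool's axes as they then stand; what a row does not reach is not made up. A row lasts 1/10 s, in which the tool goes at most 50 mm and 8.59 degrees, less where a joint would pass 70% of its speed; a pose out of reach is approached as far as the arm can. A call is refused whole if a number of a shift passes 50 or a number of a turn 0.15, either way. A call with a gripper value outside its range is refused whole. "gripper" is the opening, from 0 (shut) to 1 (fully open), set as the call begins (left out, the last holds). The fingers move at their own pace and stop on an object; the grip force is fixed at half the most. Time passes only in rows, so rows that do not move let the fingers close. It gives the time, the measured TCP pose, the force, the opening and the grip force at its end, in the units of the state.
- read_state(): the state, without advancing time (a new reading comes with each control period).
- capture(name): name is "side" or "top" or "wrist"; returns the picture (400x640x3 uint8, red, green, blue); there is no depth.
- camera_info(name): a dict with "fovy" (degrees; the focal length in pixels is half the picture's height over the tangent of half this angle, whatever the lens; pixels are square), "cx", "cy" (the principal point, pixels), "k1" (the pictures are not rectified: a ray, as slopes to the right and down, at radius r is drawn at 1 + k1 r^2 times it, then the intrinsics apply), "xyz" and "orientation" of the camera in the world; the wrist camera has in their place "T_tool_cam" (4x4, takes a point from camera to tool coordinates, whose origin is the TCP and whose axes are the flange's). Camera axes: x right, y down, z forward; pixel columns grow to the right and rows downward; lengths in m; the calibration is good to about 2 mm. A picture is of the moment at which its call begins: read the wrist's pose just before it. camera_info takes no time and is no camera call.
- hand_in(): hands the job in; it is judged then, once.
The state is a dict: "time_s": time; "joint_positions": joint angles; "qvel": joint speeds; "tau": joint torques, N m; "position": TCP position; "tcp_rot": TCP orientation; "force": force on the tool from outside, world axes, zero at the start; "moment": the same for the moment, N m; "opening": opening from 0.0 (shut) to 1.0 (fully open); "grasp_force": force on a finger pad.
Only numpy, scipy, OpenCV 4.12 (cv2) and the standard library are available. Lean on these libraries where they do the work, as an engineer would, in place of code of your own. Each camera call takes 0.05 s, during which the arm holds its last target. There are 200 camera calls.

## Working session

There is one attempt and no reset: what is moved stays moved. The work goes in short steps, Python scripts to look and compute and a tool call to move; the robot and the scene stay as the last step left them, time stands still between calls to the robot, and variables do not carry over. Pictures are saved under pics/ and viewed, at most 10 in all, crops included, and the job is handed in when it is done.

Besides the shell and the picture viewer there is one more tool, called after "Call:" as name(argument=value, ...) on one line, values as JSON. drive_tool: Moves the arm, as the interface text tells. Its arguments: {"type":"object","properties":{"motion":{"type":"array","items":{"type":"array"}},"gripper":{"type":"number"}},"required":["motion"]}

```bash
mkdir -p pics; cat > h.py <<'E'
import numpy as np, cv2
from rig import read_state, capture, camera_info, hand_in
def cam(name):
    c=camera_info(name)
    if 'T_tool_cam' in c:
        s=read_state(); T=np.eye(4); T[:3,:3]=np.array(s['tcp_rot']).reshape(3,3); T[:3,3]=s['position']
        W=T@np.array(c['T_tool_cam'])
        c['R'],c['p']=W[:3,:3],W[:3,3]
    else: c['R'],c['p']=np.array(c['orientation']).reshape(3,3),np.array(c['xyz'])
    c['f']=200/np.tan(np.radians(c['fovy'])/2)
    return c
def onplane(c,u,v,z):
    d=np.array([(u-c['cx'])/c['f'],(v-c['cy'])/c['f']]); s=d.copy()
    for _ in range(20): s=d/(1+c['k1']*(s@s))
    r=c['R']@np.array([*s,1]); return c['p']+r*(z-c['p'][2])/r[2]
def proj(c,P):
    q=c['R'].T@(np.array(P)-c['p']); s=q[:2]/q[2]; s=s*(1+c['k1']*(s@s)); return s*c['f']+[c['cx'],c['cy']]
def snap(name,fn):
    c=cam(name); im=capture(name); cv2.imwrite('pics/'+fn,im[:,:,::-1]); return c,im
E
python3 -c "
from h import *
for n in('top','side'):
    c,_=snap(n,n+'0.png'); print(n,c['p'],c['R'].round(3).tolist(),c['f'],c['k1'])
c=cam('wrist');print(c['p'],c['R'].round(3).tolist()); print(read_state()['tcp_rot'])
"
```

```text
top [0.39836849 0.09201264 1.13795118] [[0.004, -0.993, 0.116], [-1.0, -0.001, 0.023], [-0.023, -0.116, -0.993]] 441.1096127031788 -0.09809678075235267
side [0.22145053 0.74256605 0.97801112] [[-0.907, -0.322, 0.27], [-0.42, 0.705, -0.572], [-0.006, -0.632, -0.775]] 426.76011599378404 -0.02340815294970786
[ 0.27764245 -0.56601359  0.38359277] [[0.32, -0.904, -0.285], [-0.948, -0.306, -0.094], [-0.002, 0.3, -0.954]]
[[ 9.47408168e-01  3.20027593e-01 -3.21873767e-04]
 [ 3.20027604e-01 -9.47406268e-01  1.92228434e-03]
 [ 3.10238804e-04 -1.92419637e-03 -9.99998101e-01]]
```

View pics/top0.png

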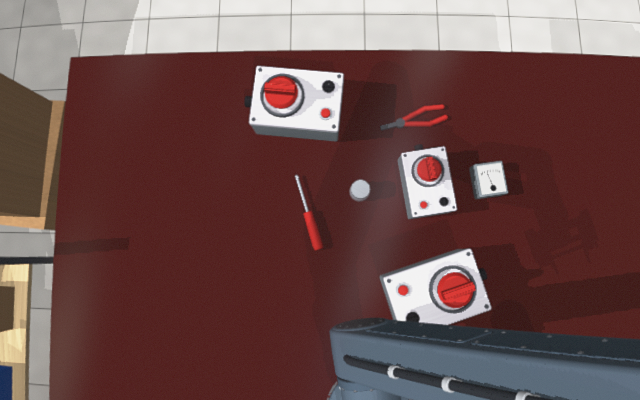

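View pics/side0.png

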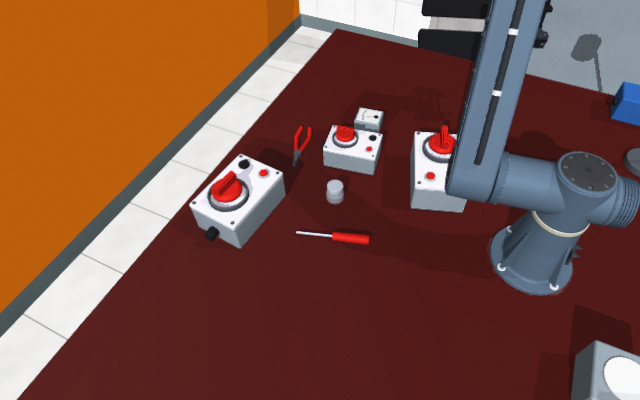

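The red-button boxes in the top view are at (296,102) large, (436,288) large and (428,182) smallest. I choose (428,182), which has its button at about (429,170). The meter is on its right at (490,180), the jar at (360,190) and the pliers at (415,118).

```bash
cat > m.py <<'E'
from h import *
c=cam('top'); im=cv2.imread('pics/top0.png')
x0,y0,x1,y1=380,135,520,230
cv2.imwrite('pics/crop1.png',cv2.resize(im[y0:y1,x0:x1],None,fx=5.7,fy=5.7,interpolation=cv2.INTER_CUBIC))
hsv=cv2.cvtColor(im,cv2.COLOR_BGR2HSV)
red=((hsv[...,0]<8)|(hsv[...,0]>172))&(hsv[...,1]>150)&(hsv[...,2]>120)
lid=(hsv[...,1]<40)&(hsv[...,2]>150)
def comps(m,z,tag):
    n,l,s,ce=cv2.connectedComponentsWithStats(m[y0:y1,x0:x1].astype(np.uint8))
    for i in range(1,n):
        if s[i,4]>15:
            u,v=ce[i]+[x0,y0]; print(tag,s[i],(round(u,1),round(v,1)),onplane(c,u,v,z).round(4))
comps(red,.108,'red'); comps(lid,.08,'lid')
E
python3 m.py
```

```text
red [ 38  22  23  24 419] (np.float64(428.7), np.float64(168.7)) [ 0.5945 -0.1372  0.108 ]
red [41 67  6  6 28] (np.float64(423.2), np.float64(204.5)) [ 0.509  -0.1221  0.108 ]
lid [  21   11   56   71 1971] (np.float64(428.0), np.float64(185.1)) [ 0.5594 -0.1406  0.08  ]
lid [ 34  23  26  27 123] (np.float64(422.5), np.float64(175.7)) [ 0.5824 -0.1278  0.08  ]
lid [ 94  27  33  35 853] (np.float64(490.1), np.float64(178.4)) [ 0.5763 -0.2944  0.08  ]
```

View pics/crop1.png

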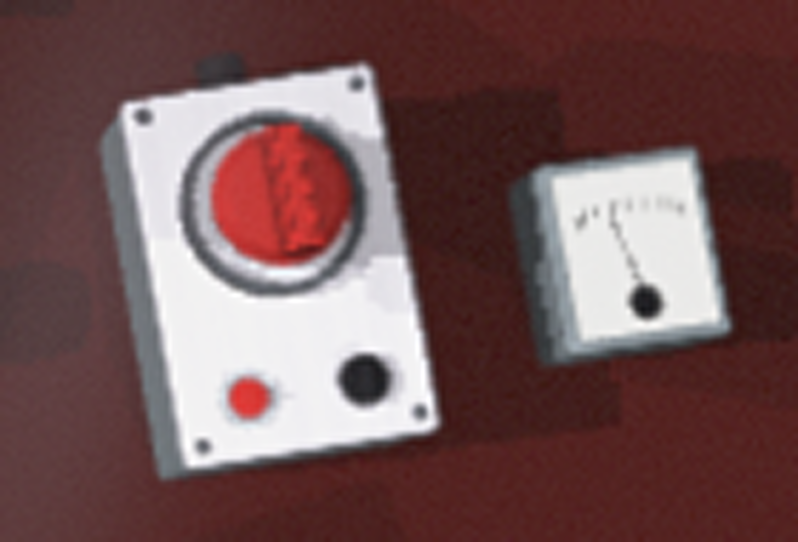

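The crop confirms the smallest box. Its collar is centred at crop (272,203), the bar runs nearly along the box's x axis, and the lid corners are (125,103), (372,65), (438,430) and (185,470).

```bash
python3 - <<'E'
from h import *
c=cam('top'); s=read_state(); R=np.array(s['tcp_rot']); p=np.array(s['position'])
f=lambda u,v,z:onplane(c,u/5.7+380,v/5.7+135,z)[:2]
C=np.array([f(*q,.08) for q in [(125,103),(372,65),(438,430),(185,470)]])
ctr=C.mean(0); d=(C[0]+C[1]-C[2]-C[3])/2; L=np.linalg.norm(d); yaw=np.arctan2(d[1],d[0])
print('box',ctr,L,np.linalg.norm((C[0]+C[3]-C[1]-C[2])/2),np.degrees(yaw))
b=ctr+.025*d/L; print('button',b,'collar',f(272,203,.091))
ty=np.degrees(np.arctan2(R[1,0],R[0,0])); print('toolyaw',ty)
g=np.array([b[0]-.05*d[0]/L,b[1]-.05*d[1]/L,.223])-p
print('shift tool mm to 50mm short', R.T@g*1000)
E
```

```text
box [ 0.56809683 -0.14389045] 0.15953714785437684 0.10907746298883188 8.241892518848232
button [ 0.59283862 -0.14030664] collar [ 0.59297628 -0.13854004]
toolyaw 18.664595213801096
shift tool mm to 50mm short [ 467.4319635  -310.74382577   -0.60011046]
```

Call:
drive_tool(motion=[[[30,-20,0],[0,0,0]],[[30,-20,0],[0,0,0]],[[30,-20,0],[0,0,0]],[[30,-20,0],[0,0,0]],[[30,-20,0],[0,0,0]]], gripper=0)

```text
time_s: 0.6
position: [0.3107, -0.4478, 0.2221]
tcp_rot: [[0.948, 0.32, -0.0], [0.32, -0.948, 0.001], [0.0, -0.001, -1.0]]
force: [-0.3, 0.7, 0.6]
opening: 0.63
grasp_force: 0.0
```

Call:
drive_tool(motion=[[[30,-20,0],[0,0,0]],[[30,-20,0],[0,0,0]],[[30,-20,0],[0,0,0]],[[30,-20,0],[0,0,0]],[[30,-20,0],[0,0,0]]])

```text
time_s: 1.1
position: [0.4208, -0.3051, 0.2223]
tcp_rot: [[0.947, 0.32, -0.0], [0.32, -0.947, 0.001], [-0.0, -0.001, -1.0]]
force: [0.1, -1.0, -0.1]
opening: 0.168
grasp_force: 0.0
```

Call:
drive_tool(motion=[[[30,-20,0],[0,0,0]],[[30,-20,0],[0,0,0]],[[30,-20,0],[0,0,0]],[[30,-20,0],[0,0,0.09]],[[30,-20,0],[0,0,0.09]]])

```text
time_s: 1.6
position: [0.533, -0.1642, 0.2222]
tcp_rot: [[0.99, 0.142, -0.001], [0.142, -0.99, 0.001], [-0.001, -0.001, -1.0]]
force: [0.3, -0.8, 0.1]
opening: 0.005
grasp_force: 0.0
```

```bash
python3 - <<'E'
from h import *
s=read_state(); print(s['position'],np.array(s['tcp_rot']).round(3).tolist(),s['force'],s['opening'],s['joint_positions'],s['time_s'])
snap('wrist','w1.png'); import pickle; pickle.dump(cam('wrist'),open('w1.pkl','wb'))
E
```

```text
[ 0.53302811 -0.16423114  0.22217059] [[0.99, 0.142, -0.001], [0.142, -0.99, 0.001], [-0.001, -0.001, -1.0]] [ 0.30505212 -0.83398952  0.07606736] 0.005136581379935033 [-2.86020661e+01  2.50980690e+01  9.18169067e+01 -3.40993130e-03
  6.31658606e+01  5.32425786e+01] 1.6
```

View pics/w1.png

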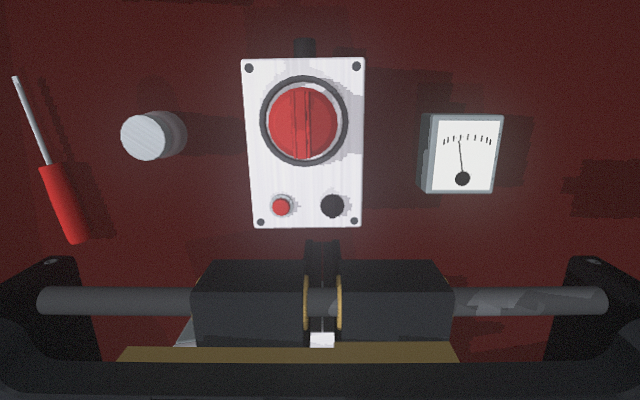

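The wrist view shows the bar upright in the picture, centred at about (302,123) with ends at about (299,88) and (305,158). The collar is centred at about (304,121).

```bash
python3 - <<'E'
from h import *
import pickle; c=pickle.load(open('w1.pkl','rb')); im=cv2.imread('pics/w1.png')
hsv=cv2.cvtColor(im,cv2.COLOR_BGR2HSV)
red=(((hsv[...,0]<8)|(hsv[...,0]>172))&(hsv[...,1]>130)&(hsv[...,2]>110)).astype(np.uint8)
n,l,s,ce=cv2.connectedComponentsWithStats(red)
i=l[120,290]; cnt,_=cv2.findContours((l==i).astype(np.uint8),0,1); e=cv2.fitEllipse(max(cnt,key=len)); print('disc',s[i],e,onplane(c,*e[0],.108))
print('collar',onplane(c,304,121,.091))
# dark collar outer
for z in(.128,): print(onplane(c,302.5,123,z),[onplane(c,u,v,z)[:2] for u,v in((299,88),(305,158))])
b=[onplane(c,u,v,.08)[:2] for u,v in((242,59),(365,58),(362,227),(255,228))]; b=np.array(b); d=(b[0]+b[1]-b[2]-b[3])/2
print('box',b.mean(0),np.linalg.norm(d),np.degrees(np.arctan2(d[1],d[0])),b.mean(0)+.025*d/np.linalg.norm(d))
# bar edges
g=cv2.resize(im[70:175,245:365],None,fx=5,fy=5,interpolation=cv2.INTER_CUBIC); cv2.imwrite('pics/w1c.png',g)
E
```

```text
disc [ 269   87   68   72 3330] ((299.8319396972656, 121.78828430175781), (62.81219482421875, 66.31716918945312), 60.84223937988281) [ 0.59956922 -0.13334623  0.108     ]
collar [ 0.59966389 -0.13587447  0.091     ]
[ 0.60024266 -0.1367207   0.128     ] [array([ 0.62534163, -0.13092503]), array([ 0.57351651, -0.14207052])]
box [ 0.57372379 -0.14048777] 0.15787430702833807 9.009267484794956 [ 0.59841537 -0.13657291]
```

View pics/w1c.png

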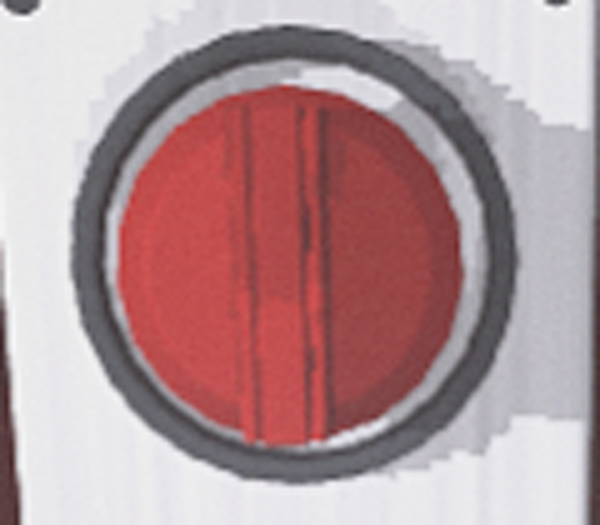

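Call:
drive_tool(motion=[[[33,-9,15],[0,0,0]],[[34,-9,20],[0,0,0]],[[0,0,25],[0,0,0]],[[0,0,17],[0,0,0]],[[0,0,0],[0,0,0]]])

```text
time_s: 2.15
position: [0.5942, -0.1373, 0.1423]
tcp_rot: [[0.989, 0.146, -0.007], [0.146, -0.989, 0.003], [-0.006, -0.004, -1.0]]
force: [-0.1, 0.5, -0.2]
opening: 0.009
grasp_force: 0.0
```

```bash
python3 - <<'E'
from h import *
s=read_state(); print(s['position'],np.array(s['tcp_rot']).round(3).tolist(),s['force'])
c,im=snap('wrist','w2.png'); c2,im2=snap('side','s2.png')
u,v=proj(c2,s['position']).astype(int); print(u,v, proj(c,s['position']))
a=cv2.resize(im2[v-60:v+50,u-60:u+60],(480,440),interpolation=cv2.INTER_CUBIC); b=cv2.resize(im[:,160:480],(320,400))
o=np.zeros((440,800,3),np.uint8); o[:,:480]=a; o[:400,480:]=b; cv2.imwrite('pics/c2.png',o[:,:,::-1])
E
```

```text
[ 0.59424995 -0.13729006  0.14228875] [[0.989, 0.146, -0.007], [0.146, -0.989, 0.003], [-0.006, -0.004, -1.0]] [-0.14028088  0.50177954 -0.22479547]
345 123 [320.95742381 255.97111368]
```

View pics/c2.png

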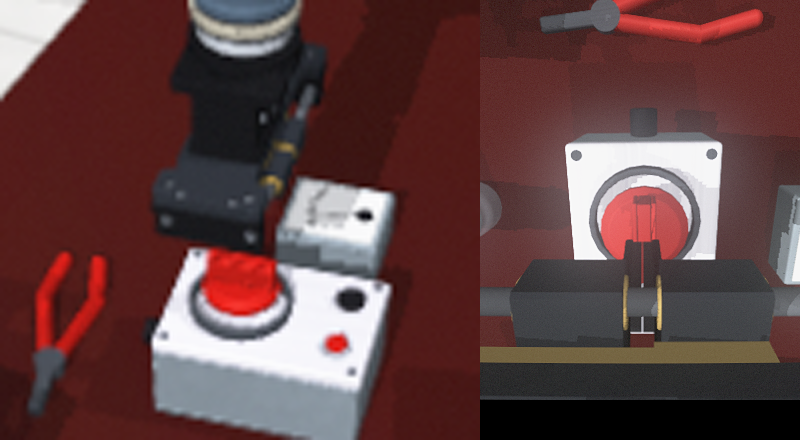

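The fingers are centred across the bar: in the wrist view both the fingertip and the bar sit at column ~325, and the bar's far end is at row ~197.

```bash
python3 - <<'E'
from h import *
c=cam('wrist'); s=read_state(); R=np.array(s['tcp_rot'])
im=cv2.imread('pics/w2.png')
for u,v in((325,197),):
    P=onplane(c,u,v,.128); print(P, R.T@(P-s['position'])*1000)
P=onplane(c,324.5,216,.091); print('collar',P)
cv2.imwrite('pics/w2c.png',cv2.resize(im[150:300,240:410],None,fx=4,fy=4,interpolation=cv2.INTER_CUBIC))
E
```

```text
[ 0.62523883 -0.1365439   0.128     ] [28.96698377  2.3205538  17.27083505]
collar [ 0.60046572 -0.14019374  0.091     ]
```

View pics/w2c.png

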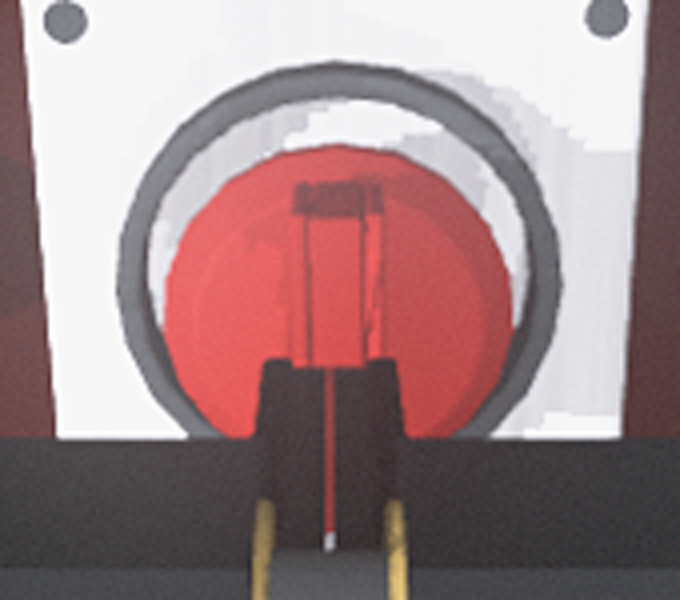

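Call:
drive_tool(motion=[[[2,1,8],[0,0,0]],[[0,0,6],[0,0,0]],[[0,0,4],[0,0,0]],[[0,0,2],[0,0,0]],[[0,0,0],[0,0,0]]])

```text
time_s: 2.75
position: [0.5989, -0.1394, 0.1262]
tcp_rot: [[0.989, 0.145, 0.001], [0.145, -0.989, -0.001], [0.001, 0.001, -1.0]]
force: [-0.9, 0.4, 4.8]
opening: 0.007
grasp_force: 2.5
```

Call:
drive_tool(motion=[[[0,0,2],[0,0,0]],[[0,0,2],[0,0,0]],[[0,0,2],[0,0,0]],[[0,0,2],[0,0,0]],[[0,0,0],[0,0,0]]])

```text
time_s: 3.25
position: [0.599, -0.1394, 0.1187]
tcp_rot: [[0.989, 0.145, 0.001], [0.145, -0.989, -0.001], [0.001, 0.001, -1.0]]
force: [-2.1, 0.4, 7.7]
opening: 0.006
grasp_force: 3.7
```

Call:
drive_tool(motion=[[[0,0,1],[0,0,0]],[[0,0,1],[0,0,0]],[[0,0,0],[0,0,0]]])

```text
time_s: 3.55
position: [0.5991, -0.1394, 0.117]
tcp_rot: [[0.989, 0.145, 0.001], [0.145, -0.989, -0.001], [0.001, 0.001, -1.0]]
force: [-2.7, 0.5, 7.8]
opening: 0.009
grasp_force: 4.1
```

Call:
drive_tool(motion=[[[0,0,0.7],[0,0,0]],[[0,0,0.7],[0,0,0]],[[0,0,0],[0,0,0]]])

```text
time_s: 3.85
position: [0.5993, -0.1395, 0.1168]
tcp_rot: [[0.989, 0.145, 0.002], [0.145, -0.989, -0.001], [0.002, 0.002, -1.0]]
force: [-2.4, 1.3, 13.1]
opening: 0.005
grasp_force: 6.5
```

Call:
drive_tool(motion=[[[0,0,0.5],[0,0,0]],[[0,0,0],[0,0,0]]])

```text
time_s: 4.05
position: [0.5993, -0.1395, 0.1167]
tcp_rot: [[0.989, 0.146, 0.002], [0.146, -0.989, -0.001], [0.002, 0.002, -1.0]]
force: [-3.6, -0.1, 14.9]
opening: 0.007
grasp_force: 7.5
```

Call:
drive_tool(motion=[[[0,0,-3],[0,0,0]],[[0,0,-6],[0,0,0]],[[0,0,-8],[0,0,0]],[[0,0,-10],[0,0,0]],[[0,0,0],[0,0,0]]])

```text
time_s: 4.55
position: [0.5997, -0.1395, 0.1422]
tcp_rot: [[0.989, 0.145, 0.003], [0.145, -0.989, -0.001], [0.003, 0.002, -1.0]]
force: [0.3, -0.7, 1.1]
opening: 0.002
grasp_force: 0.0
```

Call:
drive_tool(motion=[[[-20,0,0],[0,0,0]],[[-30,0,0],[0,0,0]],[[-20,0,-5],[0,0,0]],[[0,0,0],[0,0,0]],[[0,0,0],[0,0,0]]])

```text
time_s: 5.05
position: [0.53, -0.1496, 0.1459]
tcp_rot: [[0.989, 0.145, 0.001], [0.145, -0.989, -0.0], [0.001, 0.001, -1.0]]
force: [0.1, 0.1, 0.4]
opening: 0.006
grasp_force: 0.0
```

```bash
python3 - <<'E'
from h import *
s=read_state(); print(s['position'],s['force'],s['time_s'])
import pickle; c,im=snap('wrist','w3.png'); pickle.dump(c,open('w3.pkl','wb')); P=proj(c,(.597,-.138,.1)).astype(int); print(P)
x,y=max(P[0]-80,0),max(P[1]-70,0); print(x,y)
cv2.imwrite('pics/w3c.png',cv2.resize(im[y:y+140,x:x+160,::-1],None,fx=4,fy=4,interpolation=cv2.INTER_CUBIC))
E
```

```text
[ 0.53003396 -0.14959363  0.1458506 ] [0.08129221 0.12128069 0.38365318] 5.05
[318 124]
238 54
```

View pics/w3c.png

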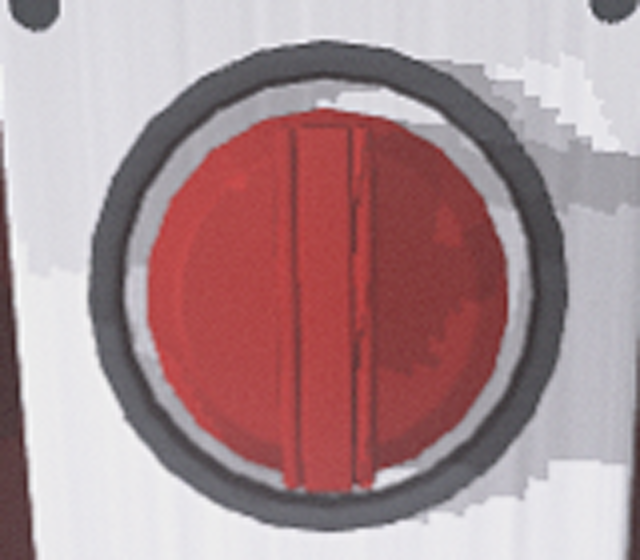

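The button seems to have stayed in. The bar's top runs from crop (323,126) to (328,491), and the collar is centred at (328,285).

```bash
python3 - <<'E'
from h import *
import pickle; c=pickle.load(open('w3.pkl','rb'))
g=lambda u,v,z: onplane(c,u/4+238,v/4+54,z)[:2]
for z in(.119,.128):
    a,b=g(323.5,126,z),g(328,491,z); d=a-b; print(z,np.linalg.norm(d)*1e3,(a+b)/2,np.degrees(np.arctan2(d[1],d[0])))
print('collar',g(328,285,.091), np.linalg.norm(g(328,42,.091)-g(328,530,.091)))
E
```

```text
0.119 51.48060224286224 [ 0.59374219 -0.13943226] 8.88125629724582
0.128 49.0274733483867 [ 0.59456125 -0.1393784 ] 8.881256297245837
collar [ 0.59613108 -0.13924967] 0.07839627712261306
```

Call:
drive_tool(motion=[[[20,-15,0],[0,0,0]],[[30,-16,0],[0,0,0]],[[34,0,0],[0,0,0.01]],[[0,0,14],[0,0,0]],[[0,0,0],[0,0,0]]])

```text
time_s: 5.6
position: [0.6076, -0.1054, 0.1293]
tcp_rot: [[0.991, 0.137, -0.004], [0.137, -0.991, 0.001], [-0.003, -0.002, -1.0]]
force: [-0.1, 0.1, -0.3]
opening: 0.002
grasp_force: 0.0
```

Call:
drive_tool(motion=[[[0,0,10],[0,0,0]],[[0,0,10],[0,0,0]],[[0,0,0],[0,0,0]]])

```text
time_s: 5.9
position: [0.6059, -0.1062, 0.1098]
tcp_rot: [[0.991, 0.135, -0.004], [0.135, -0.991, 0.002], [-0.004, -0.002, -1.0]]
force: [0.3, 0.2, 0.3]
opening: 0.006
grasp_force: 0.0
```

```bash
python3 - <<'E'
from h import *
s=read_state(); print(s['position'],s['force'],np.array(s['tcp_rot']).round(3).tolist())
c,im=snap('wrist','w4.png')
cv2.imwrite('pics/w4c.png',cv2.resize(im[130:330,220:460,::-1],None,fx=3,fy=3,interpolation=cv2.INTER_CUBIC))
E
```

```text
[ 0.60594841 -0.10622123  0.10975756] [0.31392337 0.23179464 0.30650772] [[0.991, 0.135, -0.004], [0.135, -0.991, 0.002], [-0.004, -0.002, -1.0]]
```

View pics/w4c.png

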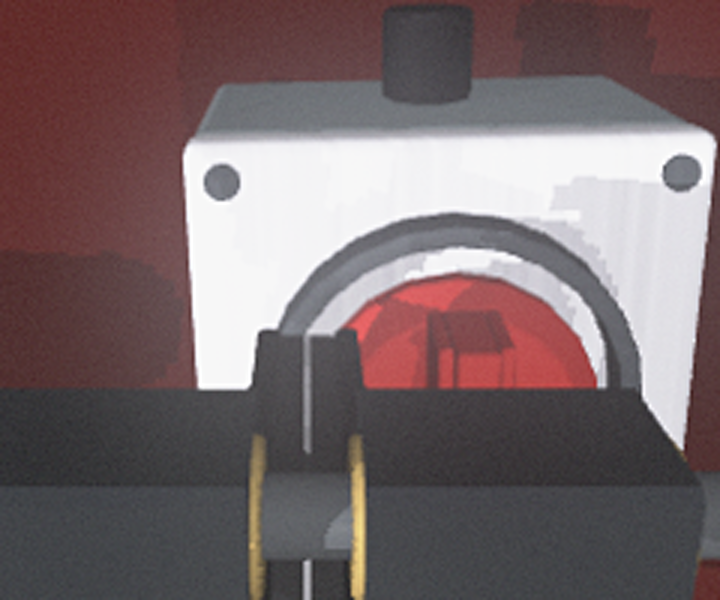

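The button is latched and the closed fingers stand left of the bar's far end, with their right edge at crop column 360 against the bar's side at ~430. Next I push towards tool +y.

Call:
drive_tool(motion=[[[3,4,-2],[0,0,0]],[[0,4,0],[0,0,0]],[[0,3,0],[0,0,0]],[[0,2,0],[0,0,0]],[[0,0,0],[0,0,0]]])

```text
time_s: 6.45
position: [0.6129, -0.1192, 0.1139]
tcp_rot: [[0.991, 0.135, 0.001], [0.135, -0.991, 0.0], [0.001, -0.0, -1.0]]
force: [-0.6, 0.2, 0.4]
opening: 0.003
grasp_force: 0.0
```

Call:
drive_tool(motion=[[[0,2,0],[0,0,0]],[[0,2,0],[0,0,0]],[[0,0,0],[0,0,0]]])

```text
time_s: 6.75
position: [0.6137, -0.1221, 0.1138]
tcp_rot: [[0.991, 0.135, 0.001], [0.135, -0.991, 0.001], [0.001, -0.001, -1.0]]
force: [1.5, 3.8, 1.7]
opening: 0.003
grasp_force: 1.9
```

Call:
drive_tool(motion=[[[1,2,1.5],[0,0,0.1]],[[1.2,2.2,0],[0,0,0.1]],[[1.2,2.2,0],[0,0,0.1]],[[0,0,0],[0,0,0]]])

```text
time_s: 7.15
position: [0.6176, -0.1284, 0.1126]
tcp_rot: [[0.986, -0.164, 0.001], [-0.164, -0.986, 0.001], [0.001, -0.001, -1.0]]
force: [2.0, 5.0, 2.7]
opening: 0.002
grasp_force: 2.4
```

Call:
drive_tool(motion=[[[1.2,2.2,0],[0,0,0.1]],[[1.2,2.2,0],[0,0,0.1]],[[1.2,2.2,0],[0,0,0.1]],[[0,0,0],[0,0,0]]])

```text
time_s: 7.55
position: [0.62, -0.1356, 0.113]
tcp_rot: [[0.894, -0.448, 0.003], [-0.448, -0.894, 0.001], [0.002, -0.002, -1.0]]
force: [2.2, 5.8, 4.0]
opening: 0.001
grasp_force: 3.2
```

Call:
drive_tool(motion=[[[0.9,2.2,0],[0,0,0.1]],[[0.9,2.2,0],[0,0,0.07]],[[0,0,0],[0,0,0]]])

```text
time_s: 7.85
position: [0.62, -0.1403, 0.1132]
tcp_rot: [[0.805, -0.593, 0.005], [-0.593, -0.805, 0.001], [0.003, -0.004, -1.0]]
force: [4.1, 6.5, 2.9]
opening: 0.003
grasp_force: 3.5
```

```bash
python3 - <<'E'
from h import *
s=read_state(); print(s['position'],s['force'],s['moment'],np.array(s['tcp_rot']).round(3).tolist())
c,im=snap('wrist','w5.png'); c2,im2=snap('side','s5.png')
a=cv2.resize(im[130:310,220:460],(480,360),interpolation=cv2.INTER_CUBIC); b=cv2.resize(im2[95:185,310:390],(320,360),interpolation=cv2.INTER_CUBIC)
cv2.imwrite('pics/c5.png',np.hstack([a,b])[:,:,::-1])
E
```

```text
[ 0.62003919 -0.14033462  0.11322898] [4.11511824 6.51845524 2.88845006] [ 1.18050073 -0.63187588 -0.10312581] [[0.805, -0.593, 0.005], [-0.593, -0.805, 0.001], [0.003, -0.004, -1.0]]
```

View pics/c5.png

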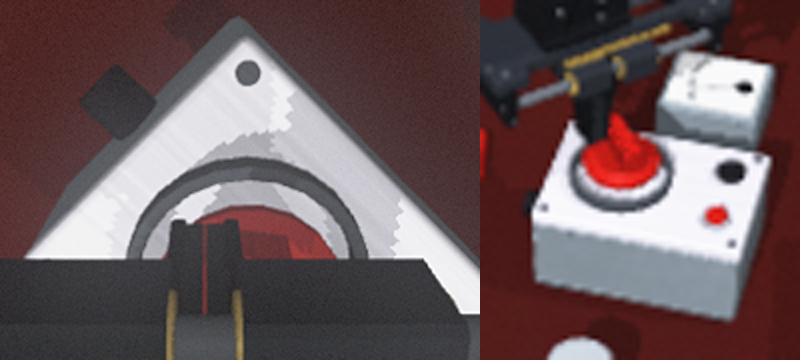

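The head is turned well past the release angle, with the fingers beside the bar at crop (205,240). I back off sideways, then go up.

Call:
drive_tool(motion=[[[0,-5,0],[0,0,0]],[[0,-10,0],[0,0,0]],[[0,-12,0],[0,0,0]],[[0,-10,-5],[0,0,0]],[[0,0,-20],[0,0,0]]])

```text
time_s: 8.45
position: [0.6391, -0.1096, 0.1351]
tcp_rot: [[0.807, -0.591, -0.005], [-0.591, -0.807, 0.001], [-0.005, 0.002, -1.0]]
force: [0.0, -0.9, 0.4]
opening: 0.005
grasp_force: 0.0
```

Call:
drive_tool(motion=[[[-20,0,-30],[0,0,-0.14]],[[-30,0,-30],[0,0,-0.14]],[[-30,0,0],[0,0,-0.14]],[[-30,30,0],[0,0,-0.14]],[[0,0,0],[0,0,-0.14]]])

```text
time_s: 8.95
position: [0.5291, -0.0978, 0.1973]
tcp_rot: [[0.997, 0.072, -0.005], [0.072, -0.997, -0.0], [-0.005, 0.0, -1.0]]
force: [1.1, -0.1, -0.1]
opening: 0.006
grasp_force: 0.0
```

```bash
python3 - <<'E'
from h import *
s=read_state(); print(s['position'],s['force'],s['time_s'],np.array(s['tcp_rot'])[:,0])
for n in('wrist','side'):
    c,im=snap(n,n+'6.png'); P=proj(c,(.595,-.139,.118)); print(n,P)
    hsv=cv2.cvtColor(im,cv2.COLOR_RGB2HSV); red=(((hsv[...,0]<8)|(hsv[...,0]>172))&(hsv[...,1]>130)&(hsv[...,2]>110)).astype(np.uint8)
    k=cv2.connectedComponentsWithStats(red); i=k[1][int(P[1]),int(P[0])]; print(i,k[2][i],k[3][i])
# side view before pressing / after: template-free comparison of the red blob's top
im=cv2.imread('pics/side0.png'); hsv=cv2.cvtColor(im,cv2.COLOR_BGR2HSV); red=(((hsv[...,0]<8)|(hsv[...,0]>172))&(hsv[...,1]>130)&(hsv[...,2]>110)).astype(np.uint8)
k=cv2.connectedComponentsWithStats(red); i=k[1][int(P[1]),int(P[0])]; print('before',k[2][i],k[3][i])
c=cam('side'); print([proj(c,(.595,-.139,z)) for z in(.119,.128)])
d=cv2.absdiff(cv2.imread('pics/side0.png'),cv2.imread('pics/side6.png'))[120:180,320:386]; print('diff px',(d.max(2)>60).sum())
E
```

```text
[ 0.52914871 -0.09779753  0.19733083] [ 1.06003439 -0.12115138 -0.13281048] 8.95 [ 0.99741005  0.07174722 -0.00505278]
wrist [383.83966578 128.19916642]
1 [ 343   89   75   78 4260] [379.89507042 126.34319249]
side [345.23905633 129.54745702]
1 [335 125  20  17 259] [344.50965251 133.05405405]
before [335 125  20  17 255] [344.42352941 133.04313725]
[array([345.24440857, 129.2950241 ]), array([345.29286249, 127.0093501 ])]
diff px 64
```

The button's red blob in the side view matches the one from before the press: same box and centroid within 0.1 px. So the button is out, the head is turned back and the box has not moved.

```bash
python3 -c "
from rig import hand_in
print(hand_in())"
```

```text
the job is handed in; nothing more can be done
None
```

The stop button was pressed in until it latched, left untouched, then twisted clockwise until it popped out. The side camera then showed it out and turned back, with the box where it was. I handed the job in, but no verdict came back.

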